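# Roll the coffee tin onto its rubber strip

## Robot

A 7-joint arm with a two-finger parallel gripper is mounted at the origin on the work surface. World frame = base frame: x ahead of the robot, y to its left, z up, the work surface at z = 0. Lengths are in m, angles in rad, forces in N, time in s.
With the tool pointing down it reaches from about 0.4 to 0.85 m from the base axis. Payload 4.5 kg.
Tool frame: the origin (TCP) lies between the finger pads; the fingertips stand env.finger_overhang ahead of it and the grasp point (between the pads) is the TCP (env.finger_overhang is the distance from the TCP to the fingertips, in m); z points along the fingers, y is the line along which they close (so a half turn about z gives the same grasp; the last joint's range is limited). The gripper opens to 88 mm and grips with 3 to 60 N. Pads are 18 mm wide; open, the fingers measure 123 mm over their backs; the gripper's body (75 mm by 187 mm) begins 45 mm behind the grasp point.
Start: joints at [-1.161, 0.689, -0.195, 1.565, 0.157, 0.902, -0.215], TCP at [0.229, 0.581, 0.258] pointing down, gripper open.
Joint ranges: [-3.01, 3.01], [-0.46, 2.08], [-1.47, 1.51], [0.13, 2.56], [-1, 4.14], [0.04, 2.09], [-2.66, 2.66]. Speed limits (rad/s): [2.57, 2.57, 3.14, 3.14, 3.14, 3.14, 3.14].

## Interface

Orientations are given as a unit quaternion [x, y, z, w].
In Python, from rig import env gives the robot as it stands.
- The arm moves only by the tool jog_arm, never from a script. Its arguments are lists of equal length, an entry for each row: "fingers": the opening, from 0 (shut) to 1 (fully open); "translation": the shift along the world's x, y, z normalised to -1 to 1, where 1 is 0.4 m, a list of three; "delta_rot": the turn, a rotation vector about the world's x, y, z normalised to -1 to 1, where 1 is 90 degrees, a list of three. A call has 1 to 10 rows; each row is the pose to reach, as a shift and turn from the pose commanded when the call began; what a row does not reach only later rows make up. A row lasts 1/8 s, in which the tool goes at most 62.5 mm and 10.7 degrees, less where a joint would pass 70% of its speed; a pose out of reach is approached as far as the arm can. A call with a number of a shift or a turn outside -1 to 1 is refused whole. A call with a gripper value outside its range is refused whole. The fingers move at their own pace and stop on an object; "grip_force" is the grip in N (left out, the last holds). Time passes only in rows, so rows that repeat a pose let the fingers close. It gives the time, the measured TCP pose, the force, the opening and the grip force at its end, in the units of the state.
- env.get_obs(): the state, without advancing time (a new reading comes with each control period).
- env.capture(name): name is "scene" or "top" or "wrist"; returns the picture (420x560x3 uint8, red, green, blue); there is no depth.
- env.camera_info(name): a dict with "fx", "fy", "cx", "cy" (pixels), "rvec" (rotation vector, rad) and "tvec" (3), from world to camera coordinates, as OpenCV has them. Camera axes: x right, y down, z forward; pixel columns grow to the right and rows downward; lengths in m; the calibration is good to about 2 mm. A picture is of the moment at which its call begins: read the wrist's pose just before it. camera_info takes no time and is no camera call; for the wrist camera it gives the pose at the moment of the call.
- env.sign_off(): hands the job in; it is judged then, once.
Trained networks look in the newest picture that a camera, given by its name, has taken for a name from the list of things; names that differ only in an ending like _2 or _b are one class to them, and where a whole thing is asked for, a point or a joint stands for the part that bears it (a point fixed in the world has none). Each returns a list of dicts, best first, with "score" (0 to 1); they miss things now and then, are a little off and sometimes report something else, mostly with a low value. They report only what shows in the picture. A call takes as long as a camera call. They do not tell look-alikes from the thing itself.
- env.cut_out(camera, name): "pixels" (420x560 bool, what is visible of it) and "rect" ([left, top, right, bottom] in pixels, round what is visible of it).
- env.mark_of(camera, name): "uv" ([column, row] in pixels: a listed point, or the origin of a listed thing).
The state is a dict: "t": time; "joint_positions": joint angles; "qd": joint speeds; "joint_efforts": joint torques, N m; "eef_pos": TCP position; "tool_rot": TCP orientation; "wrist_force": force on the tool from outside, world axes, zero at the start; "torque": the same for the moment, N m; "grip_width": finger opening in m; "gripper_force": force on a finger pad.
Only numpy, scipy, OpenCV 4.12 (cv2) and the standard library are available. Lean on these libraries where they do the work, as an engineer would, in place of code of your own. Each camera call takes 0.05 s, during which the arm holds its last target. There are 200 camera calls.

## Task

With the closed fingertips on top of the coffee tin that lies on the wooden board, roll it along the board, its label turning over with it, until it comes to rest on the dark rubber strip, lying along the strip and centred on the board's width. Do not lift it or push it from low on its side, and leave the cup, the milk pitcher and the tamper where they stand. Finish with the hand clear of everything.

Things in the scene. Friction and masses are not known exactly. Their poses are not given: they have to be found in the camera images.
- board: Pale wooden serving board, fixed on the counter: 190 (x) x 440 (y) x 15 mm thick, top face 15 mm above the counter. Origin: centre of its underside. The tin rolls along the board's long way, its y axis.
- strip: Flat dark rubber strip inlaid across the board somewhere near its middle, flush, no step to feel: 186 mm along its x (the board's width) x 36 mm along its y (the board's length). Origin: its centre, on the board's top face, 15 mm above the counter. Fixed to the board.
- tin: Bare metal coffee tin lying on its side near one end of the board, 90 to 180 mm from the strip: closed cylinder, diameter 80 mm, length 130 mm, 0.2 to 0.4 kg. Origin: its middle, on its axis, 55 mm above the counter. x: the cylinder's axis, at the start roughly along the strip. It rolls with slight resistance and soon stops. A tip pressed on top without slipping runs ahead of the axis: use several strokes.
- label (a point): Middle of the brown paper label (70 x 75 mm) on the tin's curved face, 40 mm from its axis. It is on top at the start and turns with the tin, so it goes underneath after half a turn (126 mm of rolling).
- cup: White ceramic cup without a handle, rim diameter 66 mm, 58 mm high, standing on the board near the end opposite the tin, beyond the strip. Origin: centre of its underside. Loose; to be left alone.
- pitcher: Steel milk pitcher, diameter 84 mm, 100 mm high, with a handle on its +y side, standing on the counter just beyond the board's far long side. Origin: centre of its underside. Loose; to be left alone.
- tamper: Steel coffee tamper, foot diameter 58 mm, 80 mm high, standing on the counter just beyond the board's far long side. Origin: centre of its underside. Loose; to be left alone.
There are look-alikes about, which are no part of the job. What is shaped like the tin but orange is not meant.

How it is judged:
By the outcome, as a careful person would: the job done as asked, in the order asked, and still so for the second after the job is handed in, with the robot touching nothing.
It also fails if it takes over 69 s, if anything falls off the work surface, if the arm or the gripper's body presses on something with over 40 N, if the wrist force passes 120 N, or if a joint passes its speed limit or range.

## Working session

There is one attempt and no reset: what is moved stays moved. The work goes in short steps, Python scripts to look and compute and a tool call to move; the robot and the scene stay as the last step left them, time stands still between calls to the robot, and variables do not carry over. Pictures are saved under pics/ and viewed, at most 10 in all, crops included, and the job is handed in when it is done.

Besides the shell and the picture viewer there is one more tool, called after ">>>" by a JSON object that holds its "api" and its "payload", one argument or row to a line. jog_arm: Moves the arm, as the interface text tells. Its arguments: {"type":"object","properties":{"fingers":{"type":"array","items":{"type":"number"}},"translation":{"type":"array","items":{"type":"array","items":{"type":"number","minimum":-1,"maximum":1}}},"delta_rot":{"type":"array","items":{"type":"array","items":{"type":"number","minimum":-1,"maximum":1}}},"grip_force":{"type":"number"}},"required":["fingers","translation","delta_rot"]}

```bash
mkdir -p pics
cat > h.py <<'E'
import numpy as np, cv2
from rig import env
def cam(n):
    c=env.camera_info(n); K=np.array([[c['fx'],0,c['cx']],[0,c['fy'],c['cy']],[0,0,1.]])
    return K,cv2.Rodrigues(np.array(c['rvec'],float))[0],np.array(c['tvec'],float).reshape(3)
def ray(n,uv,z):
    K,R,t=cam(n); o=-R.T@t; d=R.T@np.linalg.inv(K)@np.array([uv[0],uv[1],1.])
    return o+d*(z-o[2])/d[2]
def proj(n,p):
    K,R,t=cam(n); q=K@(R@np.array(p,float)+t); return q[:2]/q[2]
def save(n,f):
    im=env.capture(n); cv2.imwrite('pics/'+f,im[:,:,::-1]); return im
E
python3 - <<'E'
from h import *
np.set_printoptions(precision=3,suppress=True)
a=save('top','top0.png'); b=save('scene','scene0.png')
cv2.imwrite('pics/both0.png',cv2.resize(np.hstack([a,b])[:,:,::-1],(800,300),interpolation=cv2.INTER_AREA))
Z=dict(board=0,strip=.015,tin=.055,label=.095,cup=.015,pitcher=0,tamper=0)
for c in('top','scene'):
  for n,z in Z.items():
    for d in env.mark_of(c,n)[:3]: print(c,n,round(d['score'],2),np.round(d['uv']),ray(c,d['uv'],z))
o=env.get_obs(); print(o['t'],o['eef_pos'],o['tool_rot'],env.finger_overhang)
E
```

```text
top board 0.71 [306. 206.] [ 0.592 -0.029  0.   ]
top strip 0.84 [311. 209.] [ 0.585 -0.039  0.015]
top tin 0.77 [363. 210.] [ 0.581 -0.151  0.055]
top tin 0.72 [334. 308.] [ 0.367 -0.088  0.055]
top label 0.98 [334. 308.] [ 0.37  -0.084  0.095]
top label 0.93 [366. 210.] [ 0.575 -0.151  0.095]
top cup 0.93 [251. 205.] [0.59  0.099 0.015]
top pitcher 0.62 [354. 144.] [ 0.743 -0.138  0.   ]
top tamper 0.82 [237. 132.] [0.766 0.139 0.   ]
top tamper 0.19 [311. 210.] [ 0.583 -0.04   0.   ]
scene board 0.8 [235. 245.] [ 0.582 -0.029 -0.   ]
scene strip 0.58 [228. 242.] [ 0.586 -0.04   0.015]
scene tin 0.79 [170. 213.] [ 0.567 -0.153  0.055]
scene tin 0.67 [229. 151.] [ 0.388 -0.081  0.055]
scene label 0.92 [164. 203.] [ 0.576 -0.152  0.095]
scene label 0.59 [224. 137.] [ 0.39  -0.089  0.095]
scene cup 0.96 [306. 257.] [0.596 0.108 0.015]
scene pitcher 0.15 [170. 214.] [ 0.529 -0.175  0.   ]
scene tamper 0.68 [314. 351.] [0.764 0.142 0.   ]
0.8 [0.229 0.581 0.258] [ 0.187  0.982  0.    -0.   ] 0.019
```

View pics/top0.png

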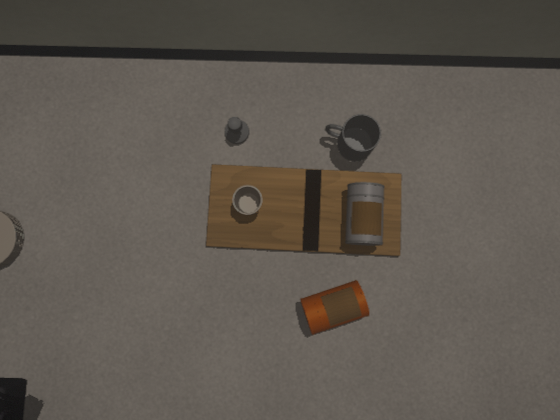

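View pics/scene0.png

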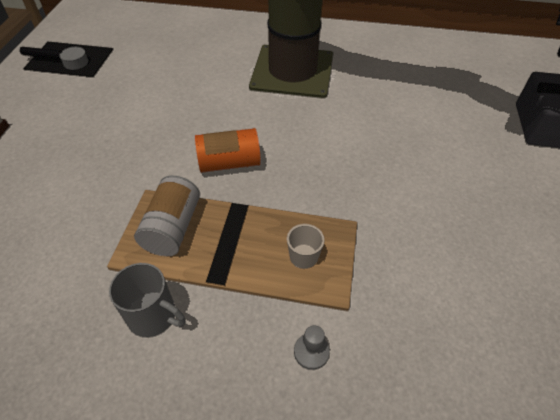

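Two things are shaped like the tin: one of bare metal on the board at top (363,212), and an orange one on the counter at (334,308). The metal one fits, because it is bare and lies on the board. I'll confirm that in a crop and measure it.

```bash
cat > m.py <<'E'
from h import *
np.set_printoptions(precision=3,suppress=True)
def rect(cam_,n,z,near=None):
    for d in env.cut_out(cam_,n)[:3]:
        ys,xs=np.nonzero(d['pixels'])
        pts=np.array([ray(cam_,p,z)[:2] for p in cv2.convexHull(np.c_[xs,ys].astype(np.int32))[:,0]],np.float32)
        (c,s,a)=cv2.minAreaRect(pts*1000)
        c=np.array(c)/1000; s=np.array(s); 
        print(cam_,n,round(d['score'],2),'c',c,'size',s,'ang',round(a,1),'(mod90)', 'rect',np.round(d['rect']))
E
python3 - <<'E'
from m import *
im=env.capture('top'); 
cv2.imwrite('pics/crop1.png',cv2.resize(im[120:340,200:420,::-1],(600,600),interpolation=cv2.INTER_CUBIC))
rect('top','board',.015);rect('top','strip',.015);rect('top','tin',.055);rect('top','label',.092);rect('top','cup',.073)
E
```

```text
top board 0.62 c [ 0.583 -0.022] size [438.971 190.756] ang 88.5 (mod90) rect [205. 160. 400. 255.]
top strip 0.76 c [ 0.582 -0.039] size [ 36.122 187.046] ang 88.6 (mod90) rect [304. 171. 317. 253.]
top tin 0.74 c [ 0.371 -0.089] size [ 80.788 132.272] ang 19.3 (mod90) rect [300. 285. 370. 337.]
top tin 0.67 c [ 0.574 -0.152] size [ 84.014 142.474] ang 87.1 (mod90) rect [345. 179. 385. 245.]
top label 0.93 c [ 0.568 -0.147] size [ 79.165 135.64 ] ang 85.7 (mod90) rect [346. 182. 385. 247.]
top label 0.72 c [ 0.372 -0.085] size [ 76.779 129.807] ang 19.5 (mod90) rect [298. 283. 369. 334.]
top cup 0.61 c [0.594 0.106] size [65.054 62.927] ang 46.6 (mod90) rect [236. 188. 266. 215.]
```

View pics/crop1.png

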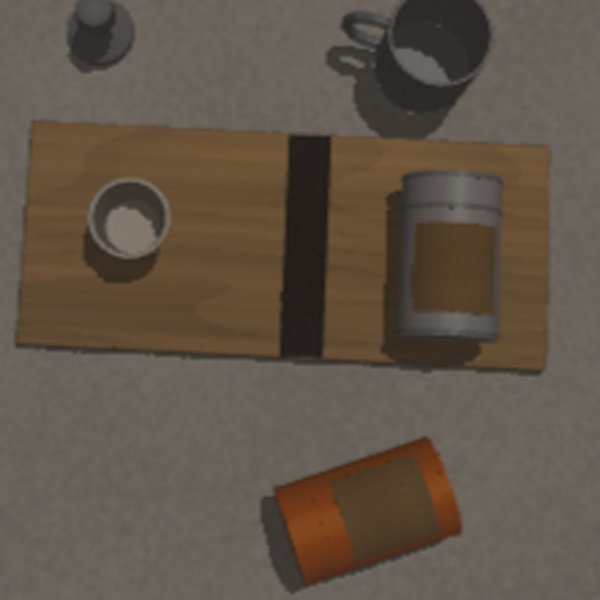

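>>> {"api": "jog_arm", "payload": {
  "fingers": [0,0,0,0,0,0,0,0,0,0],
  "translation": [
    [0.1,-0.15,0],
    [0.2,-0.3,0],
    [0.3,-0.45,0],
    [0.4,-0.6,0],
    [0.5,-0.75,0],
    [0.6,-0.95,0],
    [0.7,-1,0],
    [0.8,-1,0],
    [0.85,-1,0],
    [0.85,-1,0]
  ],
  "delta_rot": [
    [0,0,-0.1],
    [0,0,-0.2],
    [0,0,-0.3],
    [0,0,-0.4],
    [0,0,-0.5],
    [0,0,-0.6],
    [0,0,-0.7],
    [0,0,-0.76],
    [0,0,-0.76],
    [0,0,-0.76]
  ]
}}

```text
t: 2.35
eef_pos: [0.5723, 0.1793, 0.2576]
tool_rot: [0.708, 0.706, 0.001, 0.001]
wrist_force: [0.5, -0.1, -0.7]
grip_width: 0.0005
gripper_force: 0.0
```

The crop confirms that the metal tin on the board, at crop (450,255), is the one meant. The orange one lies on the counter. The hand now goes over the tin for a closer look.

>>> {"api": "jog_arm", "payload": {
  "fingers": [0,0,0,0,0,0,0,0],
  "translation": [
    [0,-0.13,0],
    [0,-0.27,0],
    [0,-0.4,0],
    [0,-0.55,0],
    [0.01,-0.7,0],
    [0.015,-0.83,0],
    [0.015,-0.83,0],
    [0.015,-0.83,0]
  ],
  "delta_rot": [
    [0,0,-0.016],
    [0,0,-0.016],
    [0,0,-0.016],
    [0,0,-0.016],
    [0,0,-0.016],
    [0,0,-0.016],
    [0,0,-0.016],
    [0,0,-0.016]
  ]
}}

```text
t: 3.35
eef_pos: [0.575, -0.1485, 0.2576]
tool_rot: [0.715, 0.699, 0.0, -0.001]
wrist_force: [-0.2, 0.9, -0.1]
grip_width: 0.0002
gripper_force: 0.0
```

Run:
```python
from m import *
o=env.get_obs();print(o['eef_pos'],o['tool_rot'])
save('wrist','w1.png')
rect('wrist','strip',.015);rect('wrist','tin',.055);rect('wrist','label',.09)
for n,z in(('tin',.055),('label',.095)):
  for d in env.mark_of('wrist',n)[:2]: print(n,d['score'],ray('wrist',d['uv'],z))
```

```text
[ 0.575 -0.148  0.258] [ 0.715  0.699  0.    -0.001]
wrist strip 0.76 c [ 0.586 -0.04 ] size [ 36.998 185.32 ] ang 88.9 (mod90) rect [200.  61. 369.  99.]
wrist tin 0.86 c [ 0.573 -0.154] size [ 84.122 149.15 ] ang 88.2 (mod90) rect [208. 148. 342. 227.]
wrist tin 0.64 c [ 0.375 -0.084] size [ 90.499 138.317] ang 19.5 (mod90) rect [ 14.  59. 153. 199.]
wrist label 0.7 c [ 0.736 -0.134] size [106.095 111.389] ang 31.8 (mod90) rect [384.  96. 504. 221.]
wrist label 0.59 c [ 0.574 -0.147] size [ 74.035 131.224] ang 88.3 (mod90) rect [211. 150. 345. 225.]
wrist label 0.58 c [ 0.396 -0.084] size [ 80.793 125.104] ang 19.5 (mod90) rect [ 14.  55. 155. 200.]
tin 0.91 [ 0.574 -0.151  0.055]
tin 0.78 [ 0.379 -0.092  0.055]
label 0.71 [ 0.38  -0.09   0.095]
label 0.67 [ 0.572 -0.154  0.095]
```

View pics/w1.png

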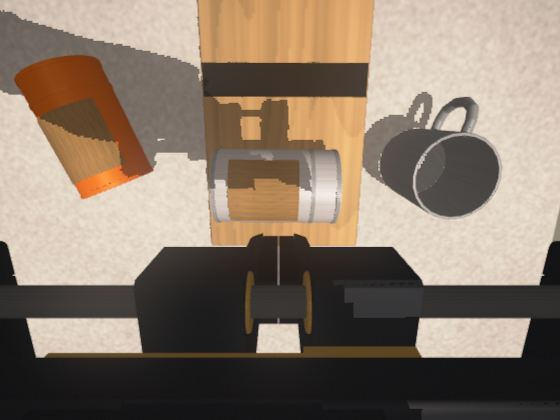

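The wrist view shows the metal tin at about (276,186) with the strip at (285,80). The tin is roughly parallel to the strip and about 7 mm to the -x side of the board's middle. I'll descend until the tips touch, on the far side of the tin's top.

>>> {"api": "jog_arm", "payload": {
  "fingers": [0,0,0,0,0,0,0,0],
  "translation": [
    [0,-0.025,-0.12],
    [0,-0.025,-0.24],
    [0,-0.025,-0.33],
    [0,-0.025,-0.345],
    [0,-0.025,-0.3525],
    [0,-0.025,-0.3575],
    [0,-0.025,-0.3625],
    [0,-0.025,-0.3625]
  ],
  "delta_rot": [
    [0,0,0],
    [0,0,0],
    [0,0,0],
    [0,0,0],
    [0,0,0],
    [0,0,0],
    [0,0,0],
    [0,0,0]
  ]
}}

```text
t: 4.65
eef_pos: [0.5763, -0.161, 0.1144]
tool_rot: [0.716, 0.698, 0.001, 0.001]
wrist_force: [-1.1, 0.2, 7.3]
grip_width: 0.0002
gripper_force: 3.0
```

>>> {"api": "jog_arm", "payload": {
  "fingers": [0,0,0,0,0,0,0,0,0,0],
  "translation": [
    [0,0.005,-0.004],
    [0,0.015,-0.005],
    [0,0.025,-0.005],
    [0,0.035,-0.005],
    [0,0.045,-0.005],
    [0,0.055,-0.005],
    [0,0.065,-0.005],
    [0,0.075,-0.005],
    [0,0.08,-0.005],
    [0,0.08,-0.005]
  ],
  "delta_rot": [
    [0,0,0],
    [0,0,0],
    [0,0,0],
    [0,0,0],
    [0,0,0],
    [0,0,0],
    [0,0,0],
    [0,0,0],
    [0,0,0],
    [0,0,0]
  ]
}}

```text
t: 5.9
eef_pos: [0.5772, -0.1291, 0.1142]
tool_rot: [0.716, 0.699, 0.002, 0.002]
wrist_force: [-2.3, 1.0, 18.0]
grip_width: 0.0005
gripper_force: 9.0
```

Run:
```python
from m import *
o=env.get_obs();print(o['eef_pos'],o['wrist_force'])
for c in('wrist','top'):
  env.capture(c); rect(c,'tin',.055)
  for d in env.mark_of(c,'tin')[:2]: print(d['score'],ray(c,d['uv'],.055))
```

```text
[ 0.577 -0.129  0.114] [-2.283  1.023 17.977]
wrist tin 0.96 c [ 0.412 -0.098] size [52.373 91.102] ang 19.5 (mod90) rect [  2.  98.  78. 262.]
wrist tin 0.75 c [ 0.57 -0.12] size [162.811  56.336] ang 2.7 (mod90) rect [143. 175. 394. 264.]
0.79 [ 0.574 -0.137  0.055]
0.36 [ 0.707 -0.121  0.055]
top tin 0.9 c [ 0.362 -0.067] size [79.913 87.501] ang 20.7 (mod90) rect [301. 288. 339. 335.]
top tin 0.7 c [ 0.574 -0.124] size [135.179  56.845] ang 0.5 (mod90) rect [340. 182. 367. 244.]
0.74 [ 0.369 -0.089  0.055]
0.57 [ 0.566 -0.135  0.055]
```

>>> {"api": "jog_arm", "payload": {
  "fingers": [0,0,0,0,0,0,0,0],
  "translation": [
    [0,0,0.01],
    [0,0,0.03],
    [0,-0.03,0.03],
    [0,-0.0525,0.03],
    [0,-0.0525,0.015],
    [0,-0.0525,0.005],
    [0,-0.0525,0],
    [0,-0.0525,0]
  ],
  "delta_rot": [
    [0,0,0],
    [0,0,0],
    [0,0,0],
    [0,0,0],
    [0,0,0],
    [0,0,0],
    [0,0,0],
    [0,0,0]
  ]
}}

```text
t: 7.2
eef_pos: [0.5751, -0.1513, 0.1137]
tool_rot: [0.716, 0.698, -0.0, 0.001]
wrist_force: [-6.7, -1.7, 28.1]
grip_width: 0.0003
gripper_force: 13.6
```

>>> {"api": "jog_arm", "payload": {
  "fingers": [0,0,0,0,0,0,0,0,0,0],
  "translation": [
    [0.001,0.01,0],
    [0.003,0.025,0],
    [0.005,0.04,0],
    [0.007,0.055,0],
    [0.009,0.07,0],
    [0.011,0.085,0],
    [0.013,0.1,0],
    [0.015,0.115,0],
    [0.017,0.13,0],
    [0.018,0.14,0]
  ],
  "delta_rot": [
    [0,0,0],
    [0,0,0],
    [0,0,0],
    [0,0,0],
    [0,0,0],
    [0,0,0],
    [0,0,0],
    [0,0,0],
    [0,0,0],
    [0,0,0]
  ]
}}

```text
t: 8.45
eef_pos: [0.5774, -0.0923, 0.1129]
tool_rot: [0.716, 0.699, -0.003, -0.004]
wrist_force: [-14.7, 3.7, 30.5]
grip_width: 0.0002
gripper_force: 15.5
```

>>> {"api": "jog_arm", "payload": {
  "fingers": [0,0,0,0,0,0,0,0],
  "translation": [
    [0,0,0],
    [0,0,0],
    [0,0,0.01],
    [0,0,0.03],
    [0,-0.1,0.1],
    [0,-0.2,0.2],
    [0,-0.2,0.2],
    [0,-0.2,0.2]
  ],
  "delta_rot": [
    [0,0,0],
    [0,0,0],
    [0,0,0],
    [0,0,0],
    [0,0,0],
    [0,0,0],
    [0,0,0],
    [0,0,0]
  ]
}}

```text
t: 9.45
eef_pos: [0.5825, -0.1727, 0.1903]
tool_rot: [0.715, 0.699, 0.0, -0.001]
wrist_force: [-0.5, 0.9, -0.2]
grip_width: 0.0002
gripper_force: 0.0
```

Run:
```python
from m import *
o=env.get_obs();print(o['t'],o['eef_pos'])
env.capture('top');rect('top','tin',.055);save('wrist','w2.png'); rect('wrist','tin',.055);rect('wrist','strip',.015)
for d in env.mark_of('wrist','tin')[:2]: print(d['score'],ray('wrist',d['uv'],.055))
```

```text
9.45 [ 0.583 -0.173  0.19 ]
top tin 0.7 c [ 0.575 -0.107] size [ 83.79  143.267] ang 89.0 (mod90) rect [326. 180. 365. 245.]
top tin 0.68 c [ 0.37 -0.09] size [ 81.016 135.043] ang 19.9 (mod90) rect [300. 284. 372. 334.]
wrist tin 0.77 c [ 0.377 -0.089] size [ 96.637 136.423] ang 20.4 (mod90) rect [  0.   5. 118. 195.]
wrist tin 0.62 c [ 0.572 -0.109] size [ 82.635 152.268] ang 88.8 (mod90) rect [171.  72. 357. 176.]
wrist strip 0.57 c [ 0.586 -0.041] size [ 36.658 186.378] ang 88.7 (mod90) rect [169.  22. 385.  67.]
0.95 [ 0.573 -0.11   0.055]
0.7 [ 0.382 -0.091  0.055]
```

View pics/w2.png

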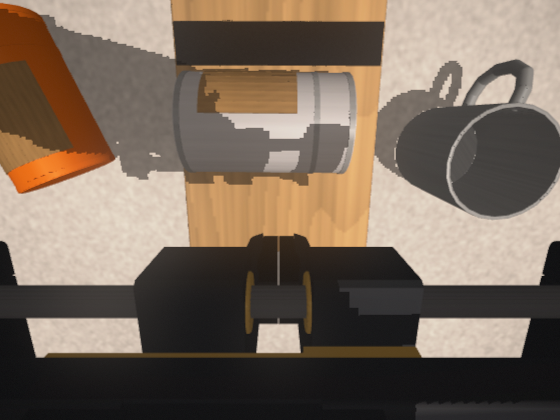

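The tin rolls cleanly, the label turning with it, and lies at about (0.574, -0.108). It is still about 9 mm to the -x side of the middle. I'll slant the next stroke toward +x to see whether it carries the tin along its axis.

>>> {"api": "jog_arm", "payload": {
  "fingers": [0,0,0,0,0,0,0],
  "translation": [
    [-0.02,0.06,-0.06],
    [-0.04,0.1325,-0.14],
    [-0.04,0.1325,-0.18],
    [-0.04,0.1325,-0.19],
    [-0.04,0.1325,-0.195],
    [-0.04,0.1325,-0.2],
    [-0.04,0.1325,-0.2]
  ],
  "delta_rot": [
    [0,0,0],
    [0,0,0],
    [0,0,0],
    [0,0,0],
    [0,0,0],
    [0,0,0],
    [0,0,0]
  ]
}}

```text
t: 10.62
eef_pos: [0.5655, -0.1241, 0.1138]
tool_rot: [0.717, 0.697, -0.001, 0.001]
wrist_force: [-8.4, -0.4, 21.6]
grip_width: -0.0
gripper_force: 10.7
```

>>> {"api": "jog_arm", "payload": {
  "fingers": [0,0,0,0,0,0,0,0,0,0],
  "translation": [
    [0.01,0.01,0],
    [0.02,0.02,0],
    [0.03,0.03,0],
    [0.04,0.04,0],
    [0.05,0.05,0],
    [0.055,0.06,0],
    [0.055,0.07,0],
    [0.055,0.08,0],
    [0.055,0.09,0],
    [0.055,0.1,0]
  ],
  "delta_rot": [
    [0,0,0],
    [0,0,0],
    [0,0,0],
    [0,0,0],
    [0,0,0],
    [0,0,0],
    [0,0,0],
    [0,0,0],
    [0,0,0],
    [0,0,0]
  ]
}}

```text
t: 11.88
eef_pos: [0.5683, -0.0845, 0.114]
tool_rot: [0.718, 0.696, -0.015, -0.014]
wrist_force: [-42.2, 1.3, 61.4]
grip_width: 0.0003
gripper_force: 30.2
```

>>> {"api": "jog_arm", "payload": {
  "fingers": [0,0,0,0,0,0,0,0],
  "translation": [
    [0,0,0],
    [0,0,0],
    [0,0,0.01],
    [0,0,0.03],
    [0,-0.1,0.1],
    [0,-0.2,0.2],
    [0,-0.2,0.2],
    [0,-0.2,0.2]
  ],
  "delta_rot": [
    [0,0,0],
    [0,0,0],
    [0,0,0],
    [0,0,0],
    [0,0,0],
    [0,0,0],
    [0,0,0],
    [0,0,0]
  ]
}}

```text
t: 12.88
eef_pos: [0.5892, -0.1604, 0.1908]
tool_rot: [0.716, 0.699, 0.001, 0.0]
wrist_force: [0.3, 0.1, -0.2]
grip_width: 0.0003
gripper_force: 0.0
```

Run:
```python
from m import *
o=env.get_obs();print(o['t'],o['eef_pos'])
env.capture('top');rect('top','tin',.055);save('wrist','w3.png'); rect('wrist','tin',.055);rect('wrist','strip',.015)
for d in env.mark_of('wrist','tin')[:2]: print(d['score'],ray('wrist',d['uv'],.055))
```

```text
12.875 [ 0.589 -0.16   0.191]
top tin 0.97 c [ 0.574 -0.09 ] size [ 82.974 140.447] ang 88.1 (mod90) rect [319. 181. 357. 244.]
top tin 0.91 c [ 0.37  -0.089] size [ 79.241 133.434] ang 20.4 (mod90) rect [302. 282. 367. 334.]
wrist tin 0.67 c [ 0.572 -0.091] size [ 82.687 152.033] ang 88.3 (mod90) rect [164.  61. 349. 169.]
wrist tin 0.56 c [ 0.377 -0.088] size [ 97.006 132.971] ang 19.3 (mod90) rect [  0.  26. 112. 206.]
wrist strip 0.56 c [ 0.585 -0.041] size [ 35.215 185.937] ang 88.3 (mod90) rect [164.  38. 378.  84.]
0.81 [ 0.382 -0.092  0.055]
```

The tip grips without slipping, so slanting does not move the tin along its axis: the side load reached 42 N and x did not change. I won't force it from above. Instead I'll centre it with a gentle nudge high on its end face, well above the axis, and then finish rolling from the top.

>>> {"api": "jog_arm", "payload": {
  "fingers": [0,0,0,0,0,0,0,0],
  "translation": [
    [-0.1,0.06,0],
    [-0.2,0.12,0],
    [-0.28,0.1775,0],
    [-0.28,0.1775,-0.1],
    [-0.28,0.1775,-0.2],
    [-0.28,0.1775,-0.2325],
    [-0.28,0.1775,-0.2325],
    [-0.28,0.1775,-0.2325]
  ],
  "delta_rot": [
    [0,0,0],
    [0,0,0],
    [0,0,0],
    [0,0,0],
    [0,0,0],
    [0,0,0],
    [0,0,0],
    [0,0,0]
  ]
}}

```text
t: 14.18
eef_pos: [0.4773, -0.0898, 0.0987]
tool_rot: [0.716, 0.699, 0.001, 0.001]
wrist_force: [-0.1, 0.4, 0.4]
grip_width: 0.0005
gripper_force: 0.0
```

Run:
```python
from m import *
o=env.get_obs();print(o['t'],o['eef_pos'],o['wrist_force'])
a=env.capture('scene');b=env.capture('top')
cv2.imwrite('pics/n1.png',np.hstack([cv2.resize(a[150:330,90:370],(560,360)),cv2.resize(b[130:310,270:390],(240,360))])[:,:,::-1])
```

```text
14.175 [ 0.477 -0.09   0.099] [-0.134  0.364  0.433]
```

View pics/n1.png

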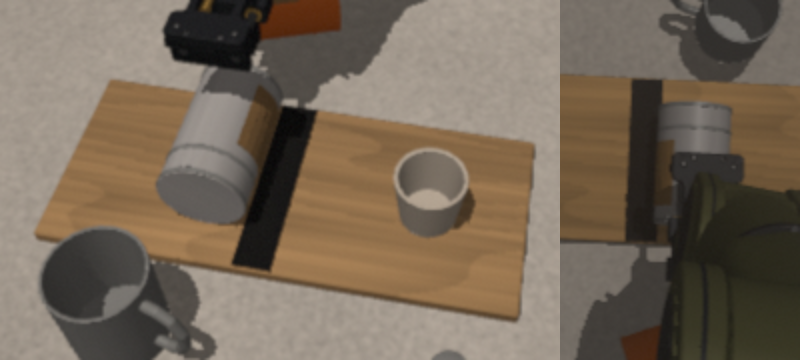

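The closed tips stand just off the tin's near end, at crop (215,45), above axis height, with nothing else touched. I'll ease in until they touch.

>>> {"api": "jog_arm", "payload": {
  "fingers": [0,0,0,0,0,0],
  "translation": [
    [0.01,0,0],
    [0.02,0,0],
    [0.025,0,0],
    [0.03,0,0],
    [0.035,0,0],
    [0.035,0,0]
  ],
  "delta_rot": [
    [0,0,0],
    [0,0,0],
    [0,0,0],
    [0,0,0],
    [0,0,0],
    [0,0,0]
  ]
}}

```text
t: 15.02
eef_pos: [0.4907, -0.0895, 0.0977]
tool_rot: [0.715, 0.699, 0.0, 0.0]
wrist_force: [-0.4, 0.5, 0.7]
grip_width: 0.0001
gripper_force: 0.0
```

>>> {"api": "jog_arm", "payload": {
  "fingers": [0,0,0,0,0],
  "translation": [
    [0.004,0,0],
    [0.008,0,0],
    [0.011,0,0],
    [0.014,0,0],
    [0.014,0,0]
  ],
  "delta_rot": [
    [0,0,0],
    [0,0,0],
    [0,0,0],
    [0,0,0],
    [0,0,0]
  ]
}}

```text
t: 15.65
eef_pos: [0.4944, -0.0896, 0.0977]
tool_rot: [0.716, 0.698, -0.001, -0.001]
wrist_force: [-5.4, 0.4, 4.3]
grip_width: 0.0007
gripper_force: 2.8
```

>>> {"api": "jog_arm", "payload": {
  "fingers": [0,0,0,0,0],
  "translation": [
    [0.003,0,0],
    [0.006,0,0],
    [0.009,0,0],
    [0.012,0,0],
    [0.012,0,0]
  ],
  "delta_rot": [
    [0,0,0],
    [0,0,0],
    [0,0,0],
    [0,0,0],
    [0,0,0]
  ]
}}

```text
t: 16.27
eef_pos: [0.4993, -0.0896, 0.0977]
tool_rot: [0.716, 0.699, -0.001, -0.001]
wrist_force: [-5.2, -0.7, 3.2]
grip_width: 0.0002
gripper_force: 2.8
```

>>> {"api": "jog_arm", "payload": {
  "fingers": [0,0,0,0,0,0,0,0,0,0],
  "translation": [
    [0.003,0,0],
    [0.003,0,0],
    [-0.02,0,0],
    [-0.05,0,0],
    [-0.05,0,0.1],
    [-0.05,0,0.2325],
    [0.07,-0.09,0.2325],
    [0.2,-0.2,0.2325],
    [0.2,-0.2,0.2325],
    [0.2,-0.2,0.2325]
  ],
  "delta_rot": [
    [0,0,0],
    [0,0,0],
    [0,0,0],
    [0,0,0],
    [0,0,0],
    [0,0,0],
    [0,0,0],
    [0,0,0],
    [0,0,0],
    [0,0,0]
  ]
}}

```text
t: 17.52
eef_pos: [0.5801, -0.1694, 0.1901]
tool_rot: [0.716, 0.698, -0.0, -0.001]
wrist_force: [-0.4, -0.8, -0.1]
grip_width: 0.0003
gripper_force: 0.0
```

Run:
```python
from m import *
o=env.get_obs();print(o['t'],o['eef_pos'])
env.capture('top');rect('top','tin',.055);save('wrist','w4.png'); rect('wrist','tin',.055);rect('wrist','strip',.015)
for d in env.mark_of('wrist','tin')[:2]: print(d['score'],ray('wrist',d['uv'],.055))
```

```text
17.525 [ 0.58  -0.169  0.19 ]
top tin 0.92 c [ 0.37  -0.089] size [ 82.038 133.354] ang 19.5 (mod90) rect [300. 279. 371. 336.]
top tin 0.82 c [ 0.581 -0.09 ] size [ 83.065 140.017] ang 88.0 (mod90) rect [318. 176. 360. 241.]
wrist tin 0.84 c [ 0.377 -0.088] size [ 95.49  136.584] ang 19.7 (mod90) rect [  0.  14. 120. 196.]
wrist tin 0.82 c [ 0.581 -0.091] size [ 82.988 153.925] ang 88.3 (mod90) rect [181.  48. 372. 160.]
wrist strip 0.6 c [ 0.587 -0.04 ] size [ 34.5   186.278] ang 88.7 (mod90) rect [176.  28. 387.  72.]
0.79 [ 0.581 -0.092  0.055]
```

View pics/w4.png

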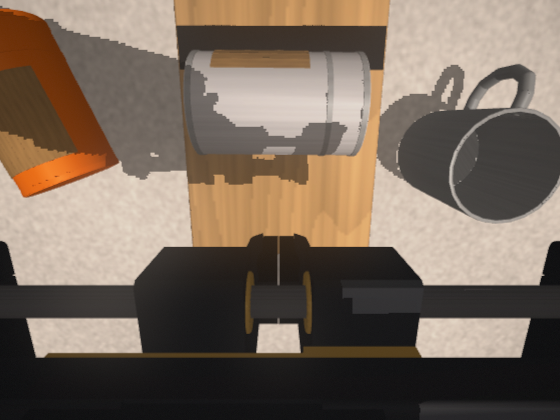

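The tin is now at (0.581, -0.091), centred on the board to within about 3 mm and parallel to the strip, which lies at y ≈ -0.040. Two strokes of about 25 mm each remain.

>>> {"api": "jog_arm", "payload": {
  "fingers": [0,0,0,0,0,0,0],
  "translation": [
    [0,0.08,-0.06],
    [0,0.165,-0.14],
    [0,0.165,-0.18],
    [0,0.165,-0.19],
    [0,0.165,-0.195],
    [0,0.165,-0.2],
    [0,0.165,-0.2]
  ],
  "delta_rot": [
    [0,0,0],
    [0,0,0],
    [0,0,0],
    [0,0,0],
    [0,0,0],
    [0,0,0],
    [0,0,0]
  ]
}}

```text
t: 18.7
eef_pos: [0.5799, -0.1072, 0.1137]
tool_rot: [0.717, 0.697, -0.001, 0.001]
wrist_force: [-7.0, -2.0, 16.1]
grip_width: 0.0001
gripper_force: 8.6
```

>>> {"api": "jog_arm", "payload": {
  "fingers": [0,0,0,0,0,0,0,0,0,0],
  "translation": [
    [0,0.01,0],
    [0,0.025,0],
    [0.001,0.04,0],
    [0.001,0.055,0],
    [0.002,0.07,0],
    [0.002,0.085,0],
    [0.002,0.1,0],
    [0.003,0.115,0],
    [0.003,0.125,0],
    [0.003,0.13,0]
  ],
  "delta_rot": [
    [0,0,0],
    [0,0,0],
    [0,0,0],
    [0,0,0],
    [0,0,0],
    [0,0,0],
    [0,0,0],
    [0,0,0],
    [0,0,0],
    [0,0,0]
  ]
}}

```text
t: 19.95
eef_pos: [0.5816, -0.0534, 0.1138]
tool_rot: [0.716, 0.698, -0.0, 0.0]
wrist_force: [-6.1, 0.2, 18.1]
grip_width: 0.0004
gripper_force: 9.1
```

>>> {"api": "jog_arm", "payload": {
  "fingers": [0,0,0,0,0,0,0,0],
  "translation": [
    [0,0,0],
    [0,0,0.005],
    [0,0,0.01],
    [0,0,0.03],
    [0,-0.1,0.1],
    [0,-0.2,0.2],
    [0,-0.2,0.2],
    [0,-0.2,0.2]
  ],
  "delta_rot": [
    [0,0,0],
    [0,0,0],
    [0,0,0],
    [0,0,0],
    [0,0,0],
    [0,0,0],
    [0,0,0],
    [0,0,0]
  ]
}}

```text
t: 20.95
eef_pos: [0.5821, -0.1311, 0.1908]
tool_rot: [0.716, 0.699, 0.0, -0.0]
wrist_force: [0.4, -0.2, 0.0]
grip_width: 0.0008
gripper_force: 0.0
```

Run:
```python
from m import *
o=env.get_obs();print(o['t'],o['eef_pos'])
env.capture('top');rect('top','tin',.055);save('wrist','w5.png'); rect('wrist','tin',.055)
for d in env.mark_of('wrist','tin')[:2]: print(d['score'],ray('wrist',d['uv'],.055))
```

```text
20.95 [ 0.582 -0.131  0.191]
top tin 0.9 c [ 0.37  -0.088] size [ 78.203 135.17 ] ang 19.9 (mod90) rect [299. 282. 365. 336.]
top tin 0.64 c [ 0.582 -0.065] size [ 80.099 140.183] ang 86.8 (mod90) rect [307. 175. 346. 239.]
wrist tin 0.96 c [ 0.377 -0.087] size [ 97.983 136.973] ang 19.7 (mod90) rect [  1.  65. 123. 240.]
wrist tin 0.81 c [ 0.581 -0.066] size [ 83.082 152.248] ang 87.9 (mod90) rect [183.  69. 369. 177.]
0.98 [ 0.58  -0.068  0.055]
0.84 [ 0.382 -0.09   0.055]
```

>>> {"api": "jog_arm", "payload": {
  "fingers": [0,0,0,0,0,0,0],
  "translation": [
    [0,0.06,-0.06],
    [0,0.1325,-0.14],
    [0,0.1325,-0.18],
    [0,0.1325,-0.19],
    [0,0.1325,-0.195],
    [0,0.1325,-0.2],
    [0,0.1325,-0.2]
  ],
  "delta_rot": [
    [0,0,0],
    [0,0,0],
    [0,0,0],
    [0,0,0],
    [0,0,0],
    [0,0,0],
    [0,0,0]
  ]
}}

```text
t: 22.08
eef_pos: [0.5808, -0.0821, 0.1138]
tool_rot: [0.717, 0.697, -0.001, 0.001]
wrist_force: [-7.6, -0.4, 22.1]
grip_width: 0.0004
gripper_force: 10.5
```

>>> {"api": "jog_arm", "payload": {
  "fingers": [0,0,0,0,0,0,0,0,0,0],
  "translation": [
    [0,0.01,0],
    [0,0.025,0],
    [0.001,0.04,0],
    [0.001,0.055,0],
    [0.002,0.07,0],
    [0.002,0.085,0],
    [0.002,0.1,0],
    [0.003,0.115,0],
    [0.003,0.13,0],
    [0.003,0.135,0]
  ],
  "delta_rot": [
    [0,0,0],
    [0,0,0],
    [0,0,0],
    [0,0,0],
    [0,0,0],
    [0,0,0],
    [0,0,0],
    [0,0,0],
    [0,0,0],
    [0,0,0]
  ]
}}

```text
t: 23.32
eef_pos: [0.5825, -0.0257, 0.1135]
tool_rot: [0.716, 0.698, -0.0, -0.0]
wrist_force: [-7.0, 1.8, 18.0]
grip_width: 0.0001
gripper_force: 9.0
```

>>> {"api": "jog_arm", "payload": {
  "fingers": [0,0,0,0,0,0,0,0,0],
  "translation": [
    [0,0,0],
    [0,0,0.005],
    [0,0,0.01],
    [0,0,0.03],
    [0,-0.1,0.1],
    [0,-0.2,0.2],
    [0,-0.25,0.25],
    [0,-0.25,0.25],
    [0,-0.25,0.25]
  ],
  "delta_rot": [
    [0,0,0],
    [0,0,0],
    [0,0,0],
    [0,0,0],
    [0,0,0],
    [0,0,0],
    [0,0,0],
    [0,0,0],
    [0,0,0]
  ]
}}

```text
t: 24.45
eef_pos: [0.5829, -0.1229, 0.2099]
tool_rot: [0.715, 0.699, 0.0, -0.001]
wrist_force: [0.0, 0.4, -0.7]
grip_width: 0.0008
gripper_force: 0.0
```

Run:
```python
from m import *
o=env.get_obs();print(o['t'],o['eef_pos'])
env.capture('top');rect('top','tin',.055);save('wrist','w6.png'); rect('wrist','tin',.055); rect('wrist','strip',.015)
for d in env.mark_of('wrist','tin')[:2]: print(d['score'],ray('wrist',d['uv'],.055))
```

```text
24.45 [ 0.583 -0.123  0.21 ]
top tin 0.67 c [ 0.583 -0.04 ] size [ 80.456 139.219] ang 88.5 (mod90) rect [297. 175. 337. 241.]
wrist tin 0.83 c [ 0.582 -0.042] size [ 81.45  150.381] ang 88.2 (mod90) rect [188.  50. 360. 153.]
wrist tin 0.77 c [ 0.377 -0.086] size [ 96.893 139.479] ang 20.1 (mod90) rect [  0.  79. 132. 238.]
wrist strip 0.78 c [ 0.586 -0.041] size [ 36.273 187.302] ang 88.4 (mod90) rect [183.  84. 377. 125.]
0.93 [ 0.381 -0.091  0.055]
0.67 [ 0.58  -0.043  0.055]
```

View pics/w6.png

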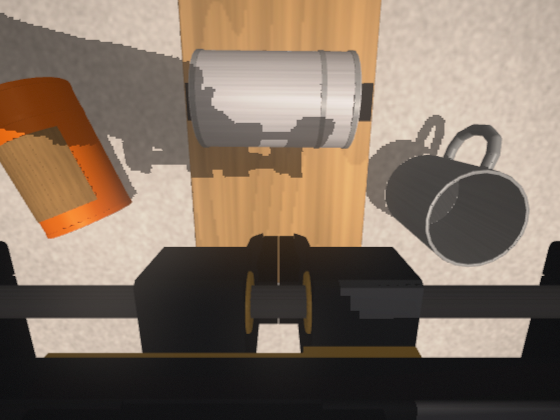

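The tin, at about (276,98), now lies along the strip, whose ends show at both ends of the tin at (188,101) and (367,101). It is centred to within about 3 mm and the label has turned under. I'll raise the hand clear, check everything once more and hand in.

>>> {"api": "jog_arm", "payload": {
  "fingers": [0,0,0,0,0,0,0,0],
  "translation": [
    [0,-0.05,0.1],
    [0,-0.1,0.2],
    [0,-0.15,0.25],
    [0,-0.15,0.25],
    [0,-0.15,0.25],
    [0,-0.15,0.25],
    [0,-0.15,0.25],
    [0,-0.15,0.25]
  ],
  "delta_rot": [
    [0,0,0],
    [0,0,0],
    [0,0,0],
    [0,0,0],
    [0,0,0],
    [0,0,0],
    [0,0,0],
    [0,0,0]
  ]
}}

```text
t: 25.75
eef_pos: [0.5833, -0.1841, 0.3103]
tool_rot: [0.715, 0.699, -0.0, -0.0]
wrist_force: [1.0, -0.3, -0.1]
grip_width: 0.0005
gripper_force: 0.0
```

Run:
```python
from m import *
save('top','end.png');rect('top','tin',.055);rect('top','cup',.073)
for n in('pitcher','tamper','cup'):
  for d in env.mark_of('top',n)[:1]: print(n,np.round(d['uv']))
o=env.get_obs();print(o['t'],o['eef_pos'],o['wrist_force'])
print(env.sign_off())
```

```text
top tin 0.86 c [ 0.582 -0.039] size [ 81.635 139.245] ang 88.5 (mod90) rect [296. 175. 335. 240.]
top tin 0.77 c [ 0.37 -0.09] size [ 80.062 135.155] ang 19.5 (mod90) rect [302. 282. 370. 336.]
top cup 0.82 c [0.594 0.106] size [63.529 60.749] ang 1.4 (mod90) rect [237. 187. 261. 217.]
pitcher [351. 143.]
tamper [237. 131.]
cup [250. 204.]
26.05 [ 0.583 -0.185  0.311] [ 0.562 -0.598  0.278]
the job is handed in; nothing more can be done
None
```

The tin was rolled from the top onto the strip and rests along it, centred to within about 3 mm, with the other objects where they stood and the hand clear; one gentle nudge of about 7 mm high on its end face, not rolling from the top, did the centring, and the job was handed in at 26 s.

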